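# Stand the spindle up, find its flats by feel and hold the stop collar on them

### The arm

A 6-joint arm with a two-finger parallel gripper is mounted at the origin on the work surface. World frame = base frame: x ahead of the robot, y to its left, z up, the work surface at z = 0. Lengths are in m, angles in rad, forces in N, time in s.
With the tool pointing down it reaches from about 0.225 to 0.875 m from the base axis. Payload 3.4 kg.
Tool frame: the origin (TCP) lies at the very end of the fingers, on their centre line; the grasp point (between the pads) lies behind it (manip.tcp_to_grasp is the z of the grasp point in the tool frame, in m); z points along the fingers, y is the direction in which the jaws open and shut (so a half turn about z gives the same grasp; the last joint's range is limited). The gripper opens to 85 mm and grips with 20 to 120 N. Pads are 22 mm wide; open, the fingers measure 114 mm over their backs; the gripper's body (76 mm by 85 mm) begins 54 mm behind the grasp point. The pads swing forward as they close: fully open they stand 13 mm farther back than shut.
Start: joints at [-1.33, 0.276, 1.505, -0, 1.361, -0.121], TCP at [0.204, -0.538, 0.231] pointing down, gripper open.
Joint ranges: [-2.89, 2.89], [-0.75, 2.08], [0.22, 2.7], [-1.18, 4.32], [0.11, 2.71], [-2.7, 2.7]. Speed limits (rad/s): [2.57, 2.57, 3.14, 3.14, 3.14, 3.14].

### API

Orientations are given as a unit quaternion [w, x, y, z].
In Python, from rig import manip, eyes gives the robot as it stands.
- The arm moves only by the tool servo_tool, never from a script. Its argument "increments" is a list of rows, each an object with "slide": the shift along the tool's x, y, z in m, a list of three; "spin": the turn about the tool's z in degrees. A call has 1 to 8 rows; each row shifts and turns the commanded pose from where the row before left it, along the tool's axes as they then stand; what a row does not reach is not made up. A row lasts 1/10 s, in which the tool goes at most 50 mm and 8.59 degrees, less where a joint would pass 70% of its speed; a pose out of reach is approached as far as the arm can. A call is refused whole if a number of a shift passes 0.05 or a number of a turn 8.59, either way. A call with a gripper value outside its range is refused whole. "hand" is the opening, from 0 (shut) to 1 (fully open), set as the call begins (left out, the last holds). The fingers move at their own pace and stop on an object; "newtons" is the grip in N (left out, the last holds). Time passes only in rows, so rows that do not move let the fingers close. It gives the time, the measured TCP pose, the force and the opening at its end, in the units of the state.
- manip.get_state(): the state, without advancing time (a new reading comes with each control period).
- eyes.get_image(name): name is "side" or "top" or "wrist"; returns the picture (480x640x3 uint8, blue, green, red); there is no depth.
- eyes.calibration(name): a dict with "fx", "fy", "cx", "cy" (pixels), "rvec" (rotation vector, rad) and "tvec" (3), from world to camera coordinates, as OpenCV has them; the wrist camera has in their place "hand_eye" (4x4, takes a point from camera to tool coordinates, whose origin is the TCP and whose axes are the flange's). Camera axes: x right, y down, z forward; pixel columns grow to the right and rows downward; lengths in m; the calibration is good to about 2 mm. A picture is of the moment at which its call begins: read the wrist's pose just before it. calibration takes no time and is no camera call.
- manip.sign_off(): hands the job in, once; it reports no verdict.
The state is a dict: "clock": time; "qpos": joint angles; "qd": joint speeds; "effort": joint torques, N m; "position": TCP position; "ee_rot": TCP orientation; "contact_force": force on the tool from outside, world axes, zero at the start; "moment": the same for the moment, N m; "width": finger opening in m.
Only numpy, scipy, OpenCV 4.12 (cv2) and the standard library are available. Lean on these libraries where they do the work, as an engineer would, in place of code of your own. Each camera call takes 0.05 s, during which the arm holds its last target.

### The job

Tip the leaning spindle head of the fixture upright against its stop, then feel with the fingers for the two milled set-screw flats of the shaft and turn the shaft so that one flat faces the pointer on the fixture's base. Then slide the stop collar over the shaft, its set screw on that flat and facing the pointer, fully down onto the shoulder, and finish while still gripping the collar there, so that a colleague can tighten the screw. Leave the other parts on the bench where they are.

Things in the scene. Friction and masses are not known exactly. Their poses are not given: they have to be found in the camera images.
- stand: Fixed grey fixture, base plate 140 x 130 x 12 mm; origin at the centre of its underside, z up. Its -x axis runs along the steel pointer, 14 mm wide, sticking out of the plate to 123 mm from the origin. The spindle head hangs in it on a level hinge along the stand's x axis, 45 mm right above the origin, between two cheeks 96 mm apart outside and 58 mm high.
- head (a joint): Tilt of the spindle head, rad: 0 = upright at its stop, positive = leaning to the stand's -y side (starts 0.3 to 0.65). Stays where it is left; about 0.5 N m moves it (7 N at 70 mm above the hinge).
- shoulder (a point): Centre of the shoulder's top on the shaft's axis, 50 mm from the hinge (95 mm above the bench when upright), z up along the shaft; tilts with the head, does not turn with the shaft. Flange 42 mm across, 12 mm thick, on a sleeve 48 mm across and a block 66 x 52 mm. The shaft turns about this z against a drag of 0.08 N m and stays where left.
- shaft_top (a point): Centre of the shaft's free end, 48 mm past the shoulder; does not turn with the shaft. Above the shoulder the shaft is 30 mm round with two opposite flats 18 mm wide, 24 mm across: fingers stop at 24 mm square on them, at 30 x cos(37 deg - a) mm when a (below 37 deg) off, else at 30. Which way they face is not given (starts 0.5 rad or more off the pointer). Gripping it off square may turn it.
- collar_center (a point): Centre of the loose steel stop collar, 50 mm across, 26 mm high, bore 32 mm, 0.22 kg, flat on the bench, z up. Along its -x axis is the set screw: head 13 mm across; inside, half-way up, its tip, 8 mm wide, 12.8 mm from the axis, so it passes over the shaft only along a flat (within 0.2 rad). Starts within 1.2 rad of its final direction.
- screw_head (a point): Centre of the outer face of the set screw's head, 35.5 mm from the collar's axis.
- spacer: Bystander: plain steel ring without screw, 58 mm across, 16 mm high; origin under its centre.
- nut: Bystander: brass castle nut, 30 mm across flats, 21 mm high; origin under its centre.
- bolt: Bystander: stainless hub bolt standing on its hexagon head, 66 mm high; origin under its centre.
- adapter: Bystander: black torque adapter, 34 mm across, 60 mm high; origin under its centre.
- cap: Bystander: red thread protector cap, 40 mm across, 30 mm high; origin under its centre.
- driver: Bystander: screwdriver lying on the bench along its x axis; origin under its middle.
Things that resemble listed ones, but are neither listed nor needed, are in the scene too. Several things have the shape of the stand; the one meant has the colours described above.

How it is judged:
By the outcome, as a careful person would: the job done as asked, in the order asked, and still so for the second after the job is handed in, while the arm keeps its last pose, push and grip.
It also fails if it takes over 72 s, if anything falls off the work surface, if the arm or the gripper's body presses on something with over 40 N, if the wrist force passes 120 N, or if a joint passes its speed limit or range.

## Working session

There is one attempt and no reset: what is moved stays moved. The work goes in short steps, Python scripts to look and compute and a tool call to move; the robot and the scene stay as the last step left them, time stands still between calls to the robot, and variables do not carry over. Pictures are saved under pics/ and viewed, and the job is handed in when it is done.

Besides the shell and the picture viewer there is one more tool, called as name(argument=value, ...), one argument or row to a line, values as JSON. servo_tool: Moves the arm, as the interface text tells. Its arguments: {"type":"object","properties":{"increments":{"type":"array","items":{"type":"object","properties":{"slide":{"type":"array","items":{"type":"number"}},"spin":{"type":"number"}}}},"hand":{"type":"number"},"newtons":{"type":"number"}},"required":["increments"]}

```bash
ls; mkdir -p pics
python3 - <<'E'
from rig import manip, eyes
import cv2
print(manip.get_state(), manip.tcp_to_grasp)
for n in ["side","top","wrist"]:
    cv2.imwrite(f"pics/{n}0.png",eyes.get_image(n)); print(n,eyes.calibration(n))
E
```

```text
pics
{'clock': 0.0, 'qpos': array([-1.32997446e+00,  2.76575711e-01,  1.50616928e+00,  1.40914634e-05,
        1.36070033e+00, -1.21033178e-01]), 'qd': array([-1.70264413e-05,  2.51586529e-04, -1.56531213e-04,  9.55156501e-04,
       -1.04876658e-04,  2.57129001e-04]), 'effort': array([-2.70484670e-04, -4.16783345e+01, -2.45807344e+01, -5.42794642e-04,
        1.09232054e-02, -1.52012749e-07]), 'position': array([ 0.2034057 , -0.53723437,  0.23043632]), 'ee_rot': array([-9.25084238e-04,  9.83677059e-01,  1.79940505e-01, -4.85718498e-05]), 'contact_force': array([-0.7153943 ,  0.94028091,  0.18025398]), 'moment': array([ 0.01404353, -0.02928023,  0.03663522]), 'width': 0.08513002320151772} -0.0187
side {'fx': 501.0091449909415, 'fy': 501.0091449909415, 'cx': 327.2511958216939, 'cy': 243.410975913167, 'rvec': array([ 0.04523976, -2.79421412,  1.36690436]), 'tvec': array([0.50143072, 0.08024308, 1.10802785])}
top {'fx': 539.3748505598331, 'fy': 539.3748505598331, 'cx': 317.91342784807756, 'cy': 234.31283710203178, 'rvec': array([ 2.14054992, -2.15953429,  0.20177027]), 'tvec': array([-0.02392259,  0.5235611 ,  1.14786821])}
wrist {'fx': 413.64719280541726, 'fy': 413.64719280541726, 'cx': 322.13442536636506, 'cy': 233.12318293885303, 'hand_eye': array([[-6.83285934e-04, -9.61335497e-01, -2.75379004e-01,
         6.87071869e-02],
       [ 9.99999762e-01, -6.31576139e-04, -2.76452485e-04,
         9.27201916e-04],
       [ 9.18407795e-05, -2.75379127e-01,  9.61335700e-01,
        -1.41882221e-01],
       [ 0.00000000e+00,  0.00000000e+00,  0.00000000e+00,
         1.00000000e+00]])}
```

View pics/side0.png

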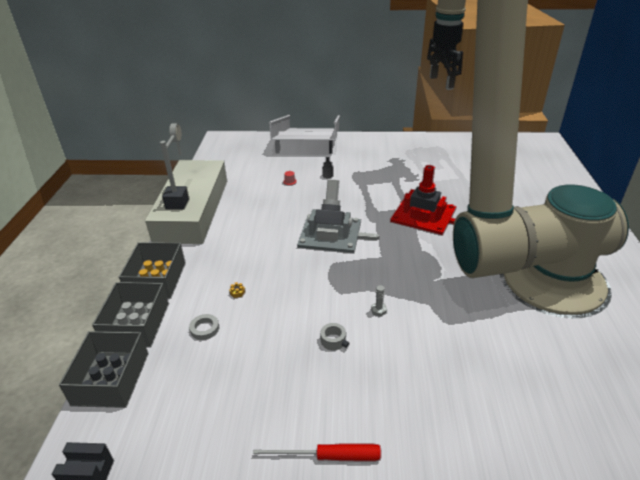

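View pics/top0.png

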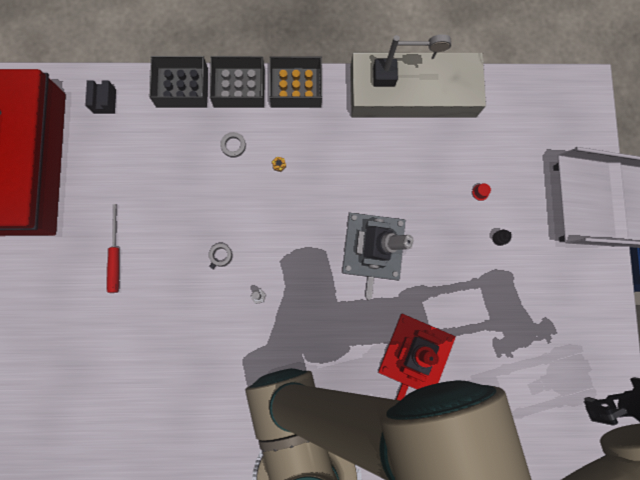

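View pics/wrist0.png

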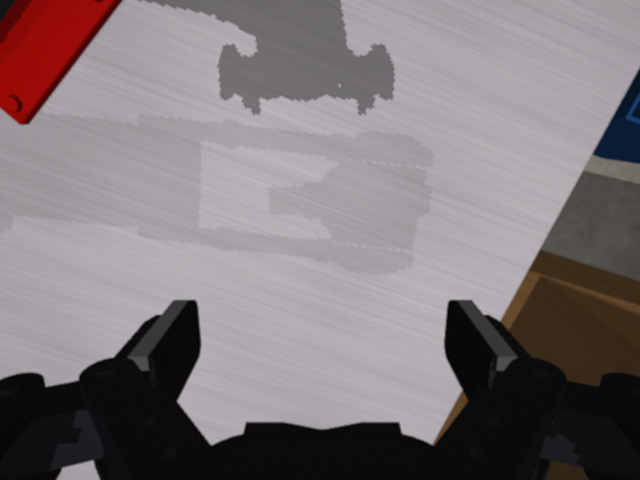

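The side and top pictures show the grey stand at top (375,246) with its pointer towards the robot, the shaft leaning right (world -y), and the collar at top (220,254) with its screw at (212,266). The red copy is not the one meant.

```bash
cat > h.py <<'E'
import numpy as np, cv2
from rig import manip, eyes
from scipy.spatial.transform import Rotation as R
def cam(n, st=None):
    c=eyes.calibration(n); K=np.array([[c['fx'],0,c['cx']],[0,c['fy'],c['cy']],[0,0,1]])
    if n!='wrist':
        Rm=cv2.Rodrigues(c['rvec'])[0]; return K,Rm,np.array(c['tvec'])
    q=st['ee_rot']; T=np.eye(4); T[:3,:3]=R.from_quat([q[1],q[2],q[3],q[0]]).as_matrix(); T[:3,3]=st['position']
    M=np.linalg.inv(T@c['hand_eye']); return K,M[:3,:3],M[:3,3]
def ray(n,uv,z,st=None):
    K,Rm,t=cam(n,st); d=Rm.T@np.linalg.inv(K)@np.array([*uv,1.]); o=-Rm.T@t
    return o+d*(z-o[2])/d[2]
def proj(n,P,st=None):
    K,Rm,t=cam(n,st); p=(Rm@np.atleast_2d(P).T).T+t; p=p@K.T; return p[:,:2]/p[:,2:]
def crop(img,x0,y0,x1,y1,s,name):
    cv2.imwrite('pics/'+name,cv2.resize(img[y0:y1,x0:x1],None,fx=s,fy=s,interpolation=cv2.INTER_CUBIC))
E
python3 - <<'E'
from h import *
t=cv2.imread('pics/top0.png'); s=cv2.imread('pics/side0.png')
crop(t,330,200,430,310,5,'t1.png'); crop(s,285,165,395,265,6,'s1.png')
crop(t,195,230,275,310,6,'t2.png'); crop(s,300,280,400,360,6,'s2.png')
for uv,z in [((375,246),.012),((370,298),.012),((220,254),.026)]: print(uv,ray('top',uv,z))
E
```

```text
(375, 246) [ 0.50059659 -0.15828985  0.012     ]
(370, 298) [ 0.38379612 -0.14385881  0.012     ]
(220, 254) [0.48328558 0.18832097 0.026     ]
```

View pics/t1.png

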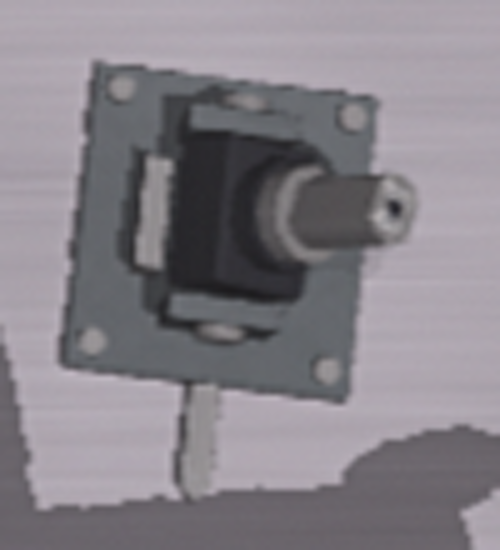

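View pics/s1.png

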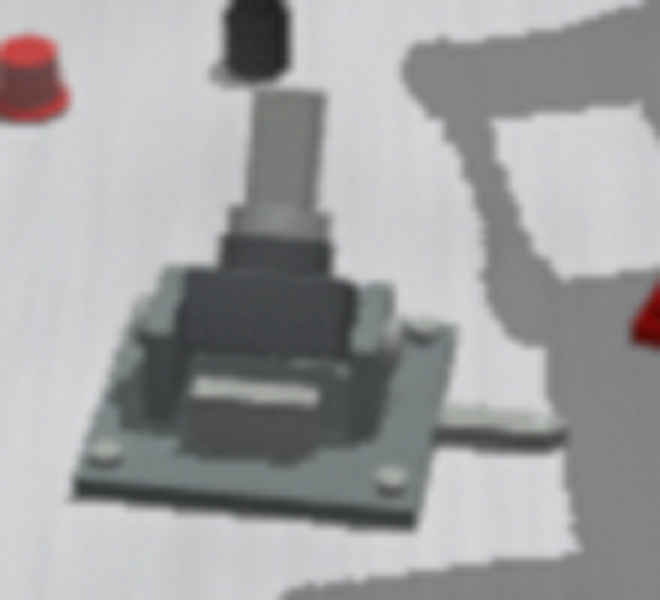

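View pics/t2.png

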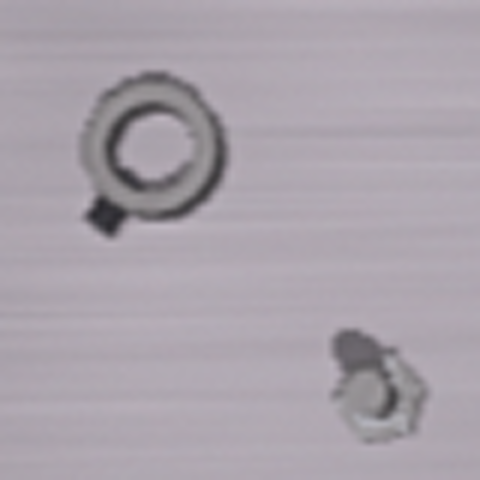

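View pics/s2.png

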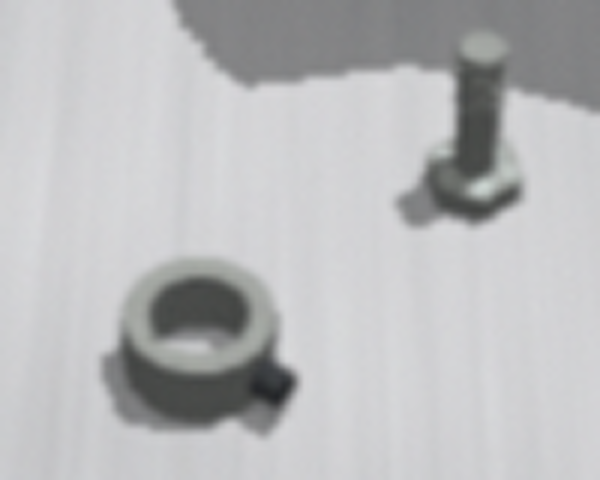

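```bash
cat > fit.py <<'E'
from h import *
from scipy.optimize import least_squares
T1=lambda u,v:(330+(u+.5)/5-.5,200+(v+.5)/5-.5)
S1=lambda u,v:(285+(u+.5)/6-.5,165+(v+.5)/6-.5)
obs=[('top',T1(95,62),(.07,.065,.012)),('top',T1(378,98),(.07,-.065,.012)),('top',T1(345,402),(-.07,-.065,.012)),('top',T1(62,365),(-.07,.065,.012)),
('top',T1(192,496),(-.123,0,.008)),
('side',S1(75,488),(.07,.065,.012)),('side',S1(415,518),(-.07,.065,.012)),('side',S1(455,325),(-.07,-.065,.012)),('side',S1(565,432),(-.123,0,.008))]
def W(p,P):
    c,s=np.cos(p[2]),np.sin(p[2]); P=np.asarray(P,float); return np.array([p[0]+c*P[0]-s*P[1],p[1]+s*P[0]+c*P[1],P[2]])
if __name__=='__main__':
    for cams in (('top','side'),('top',),('side',)):
        f=lambda p:np.concatenate([proj(n,W(p,P))[0]-uv for n,uv,P in obs if n in cams])
        r=least_squares(f,[.5,-.155,0.12]); print(cams,r.x,np.round(r.fun,1))
        sh=[('top',T1(395,207)),('side',S1(293,95))]
        g=lambda q:np.concatenate([proj(n,W(r.x,(q[1],-.098*np.sin(q[0]),.045+.098*np.cos(q[0]))))[0]-uv for n,uv in sh if n in cams])
        r2=least_squares(g,[.5,0]); print(r2.x,r2.fun)
    T2=lambda u,v:(195+(u+.5)/6-.5,230+(v+.5)/6-.5); S2=lambda u,v:(300+(u+.5)/6-.5,280+(v+.5)/6-.5)
    print('collar',ray('top',T2(152,144),.026),ray('side',S2(199,315),.026),'head',ray('top',T2(105,216),.016),ray('side',S2(275,385),.013))
E
python3 fit.py
```

```text
('top', 'side') [ 0.50209679 -0.15474634 -0.12982407] [-0.3 -0.2 -0.4 -0.5  0.4 -0.4 -0.5 -0.1 -0.4  1.  -0.8 -1.5  0.5 -1.
  0.3 -0.1  0.3  0.3]
[ 6.42659158e-01 -1.49400275e-04] [ 0.01258564  0.32752248 -0.36117042 -0.30202021]
('top',) [ 0.50195675 -0.15543665 -0.13397944] [ 0.1 -0.3 -0.  -0.3  0.6 -0.3 -0.3 -0.1 -0.3  1. ]
[0.63106262 0.00070013] [0.00000000e+00 2.84217094e-14]
('side',) [ 0.50266997 -0.15164204 -0.11194767] [-0.7 -0.3  0.8 -0.5 -0.3  0.2  0.2  0.5]
[ 0.5406671  -0.00395409] [-0.01178652  0.1793533 ]
collar [0.48421622 0.18852134 0.026     ] [0.48340351 0.1900534  0.026     ] head [0.45873073 0.20692942 0.016     ] [0.45881874 0.20718501 0.013     ]
```

```bash
cat > go.py <<'E'
# usage: go.py x y z phi_deg  -> tool-frame slide needed (spin first? uses current phi)
import sys
from h import *
s=manip.get_state(); q=s['ee_rot']; Rm=R.from_quat([q[1],q[2],q[3],q[0]]).as_matrix()
phi=np.arctan2(Rm[1,0],Rm[0,0]); print('t',round(s['clock'],2),'pos',s['position'].round(4),'phi',np.degrees(phi).round(2),'tiltz',Rm[:,2].round(3),'F',s['contact_force'].round(1),'M',s['moment'].round(2),'w',round(s['width']*1e3,1),'q',s['qpos'].round(2))
S=np.array([.502,-.1552]);a=-.132
d=s['position'][:2]-S; print('stand-frame',np.round([np.cos(a)*d[0]+np.sin(a)*d[1],-np.sin(a)*d[0]+np.cos(a)*d[1]],4))
if len(sys.argv)>4:
    x,y,z,p=map(float,sys.argv[1:5]); D=np.array([x,y,z])-s['position']
    c,sn=np.cos(phi),np.sin(phi); print('slide now-axes',np.round([D[0]*c+D[1]*sn,D[0]*sn-D[1]*c,-D[2]],4),'spin',round(np.degrees(phi)-p,2))
    c,sn=np.cos(np.radians(p)),np.sin(np.radians(p)); print('slide after-spin axes',np.round([D[0]*c+D[1]*sn,D[0]*sn-D[1]*c,-D[2]],4))
E
python3 go.py .488 -.259 .105 82.4
```

```text
t 0.15 pos [ 0.2034 -0.5374  0.2306] phi 20.73 tiltz [-0.     0.001 -1.   ] F [ 0.7 -0.7  0.7] M [ 0.01 -0.   -0.04] w 85.2 q [-1.33  0.28  1.51  0.    1.36 -0.12]
stand-frame [-0.2457 -0.4182]
slide now-axes [ 0.3647 -0.1596  0.1256] spin -61.67
slide after-spin axes [0.3136 0.2453 0.1256]
```

servo_tool(
  increments=[
    {"slide": [0.045,-0.02,0]},
    {"slide": [0.045,-0.02,0]},
    {"slide": [0.045,-0.02,0]},
    {"slide": [0.045,-0.02,0]},
    {"slide": [0.045,-0.02,0]},
    {"slide": [0.045,-0.02,0]},
    {"slide": [0.045,-0.02,0]},
    {"slide": [0.045,-0.02,0]},
  ],
  hand=0,
  newtons=20,
)

```text
$.increments[0]: bad value
```

servo_tool(
  increments=[
    {"slide": [0,0,0],"spin": -7.7},
    {"slide": [0,0,0],"spin": -7.7},
    {"slide": [0,0,0],"spin": -7.7},
    {"slide": [0,0,0],"spin": -7.7},
    {"slide": [0,0,0],"spin": -7.7},
    {"slide": [0,0,0],"spin": -7.7},
    {"slide": [0,0,0],"spin": -7.7},
    {"slide": [0,0,0],"spin": -7.7},
  ],
)

```text
clock: 0.95
position: [0.2035, -0.5376, 0.2309]
ee_rot: [-0.0, 0.751, 0.66, 0.0]
contact_force: [-0.1, 0.6, 0.5]
width: 0.0856
```

```bash
python3 go.py .488 -.259 .105 82.4
python3 - <<'E'
from h import *
cv2.imwrite('pics/w1.png',eyes.get_image('wrist'))
E
```

```text
t 0.95 pos [ 0.2035 -0.5376  0.2309] phi 82.65 tiltz [-0.     0.001 -1.   ] F [-0.1  0.6  0.5] M [-0.04  0.05  0.04] w 85.6 q [-1.33  0.28  1.51  0.    1.36 -1.2 ]
stand-frame [-0.2456 -0.4183]
slide now-axes [0.3127 0.2465 0.1259] spin 0.25
slide after-spin axes [0.3138 0.2452 0.1259]
```

View pics/w1.png

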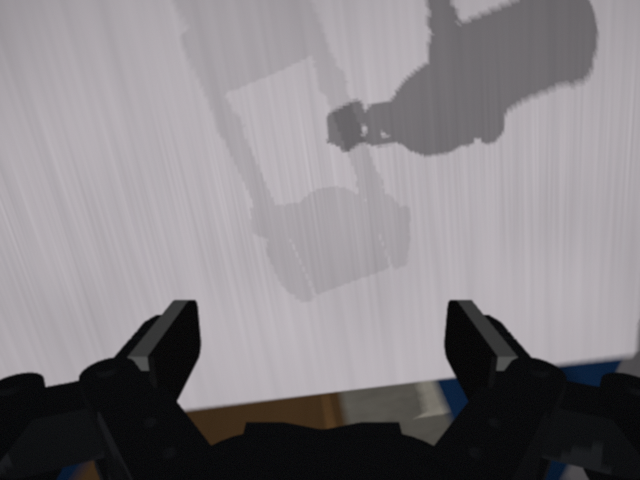

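The first call was refused, apparently because it had no spin, so only the turn was carried out. The view shows empty bench. I'll slide now with spin given.

servo_tool(
  increments=[
    {"slide": [0.039,0.031,0],"spin": 0},
    {"slide": [0.039,0.031,0],"spin": 0},
    {"slide": [0.039,0.031,0],"spin": 0},
    {"slide": [0.039,0.031,0],"spin": 0},
    {"slide": [0.039,0.031,0],"spin": 0},
    {"slide": [0.039,0.031,0],"spin": 0},
    {"slide": [0.039,0.031,0],"spin": 0},
    {"slide": [0.039,0.031,0],"spin": 0},
  ],
  hand=0,
  newtons=20,
)

```text
clock: 1.8
position: [0.492, -0.26, 0.2313]
ee_rot: [0.0, 0.754, 0.657, -0.0]
contact_force: [0.5, -1.1, -0.1]
width: -0.0002
```

```bash
python3 go.py .488 -.259 .105 82.4
python3 - <<'E'
from h import *
cv2.imwrite('pics/w2.png',eyes.get_image('wrist'))
E
```

```text
t 1.8 pos [ 0.492  -0.26    0.2313] phi 82.19 tiltz [-0. -0. -1.] F [ 0.5 -1.1 -0.1] M [-0.06 -0.01  0.03] w -0.2 q [-0.61  0.25  1.54 -0.    1.35 -0.47]
stand-frame [ 0.0039 -0.1052]
slide now-axes [ 0.0005 -0.0042  0.1263] spin -0.21
slide after-spin axes [ 0.0005 -0.0041  0.1263]
```

View pics/w2.png

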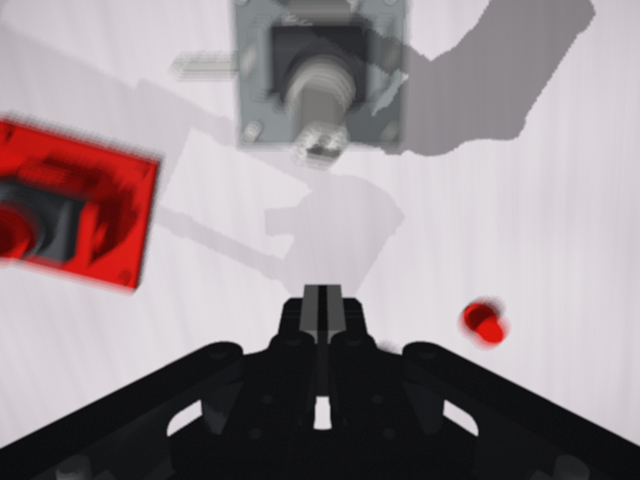

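The closed fingers sit centred behind the leaning shaft, whose end is at (320,148). Next I descend and start the push.

servo_tool(
  increments=[
    {"slide": [0,-0.003,0.042],"spin": 0},
    {"slide": [0,0,0.042],"spin": 0},
    {"slide": [0,0,0.04],"spin": 0},
    {"slide": [0,0,0],"spin": 0},
    {"slide": [0.01,0,0],"spin": 0},
    {"slide": [0.01,0,0],"spin": 0},
    {"slide": [0.01,0,0],"spin": 0},
    {"slide": [0,0,0],"spin": 0},
  ],
)

```text
clock: 2.65
position: [0.4935, -0.2328, 0.1102]
ee_rot: [0.004, 0.752, 0.659, -0.001]
contact_force: [-1.4, -3.5, 2.3]
width: 0.0001
```

```bash
python3 go.py
python3 - <<'E'
from h import *
cv2.imwrite('pics/w3.png',eyes.get_image('wrist'))
E
```

```text
t 2.65 pos [ 0.4935 -0.2328  0.1102] phi 82.45 tiltz [ 0.004 -0.006 -1.   ] F [-1.4 -3.5  2.3] M [-0.6   0.2   0.06] w 0.1 q [-0.57  0.33  1.76 -0.    1.05 -0.43]
stand-frame [ 0.0018 -0.078 ]
```

View pics/w3.png

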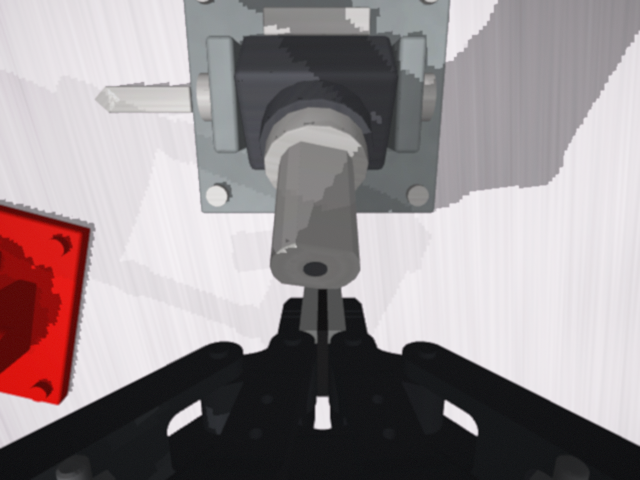

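The fingers now touch the shaft end at (315,275), well centred. Pushing on.

servo_tool(
  increments=[
    {"slide": [0.008,0,0],"spin": 0},
    {"slide": [0.008,0,0],"spin": 0},
    {"slide": [0.008,0,0],"spin": 0},
    {"slide": [0.008,0,0],"spin": 0},
    {"slide": [0.008,0,0],"spin": 0},
    {"slide": [0.005,0,0],"spin": 0},
  ],
)

```text
clock: 3.3
position: [0.5009, -0.1898, 0.1105]
ee_rot: [0.005, 0.753, 0.658, 0.0]
contact_force: [-0.2, -7.3, 5.3]
width: -0.0001
```

servo_tool(
  increments=[
    {"slide": [0.003,0,0],"spin": 0},
    {"slide": [0.003,0,0],"spin": 0},
  ],
)

```text
clock: 3.5
position: [0.5014, -0.1834, 0.1101]
ee_rot: [0.005, 0.753, 0.658, 0.0]
contact_force: [-0.2, -6.1, 4.2]
width: 0.0001
```

```bash
python3 go.py
python3 - <<'E'
from h import *
crop(eyes.get_image('side'),285,165,395,265,6,'s3.png')
E
```

```text
t 3.5 pos [ 0.5014 -0.1834  0.1101] phi 82.36 tiltz [ 0.007 -0.006 -1.   ] F [-0.2 -6.1  4.2] M [-0.86 -0.02 -0.01] w 0.1 q [-0.48  0.31  1.78 -0.    1.04 -0.34]
stand-frame [ 0.0031 -0.0281]
```

View pics/s3.png

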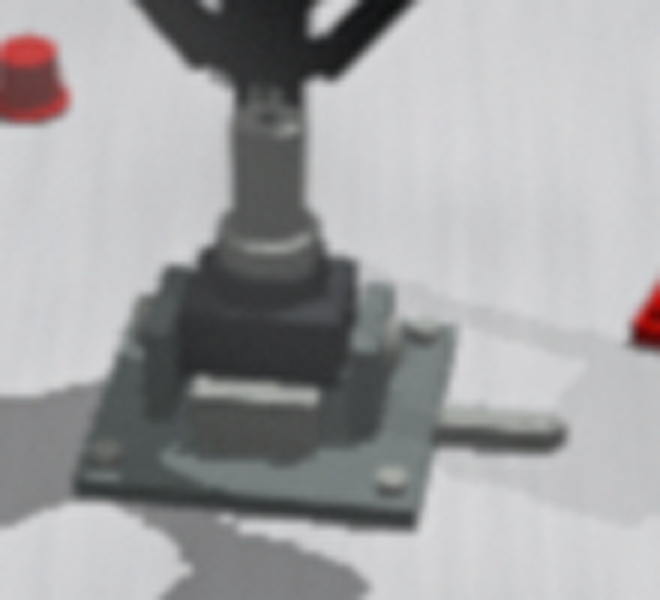

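The shaft stands almost upright (end at crop (270,110)), and the force still matches free tilting. I push in small steps until the stop resists.

servo_tool(
  increments=[
    {"slide": [0.002,0,0],"spin": 0},
    {"slide": [0.002,0,0],"spin": 0},
    {"slide": [0.002,0,0],"spin": 0},
  ],
)

```text
clock: 3.85
position: [0.502, -0.179, 0.11]
ee_rot: [0.006, 0.752, 0.659, -0.001]
contact_force: [-0.2, -12.7, 2.7]
width: -0.0003
```

servo_tool(
  increments=[
    {"slide": [0.002,0,0],"spin": 0},
    {"slide": [0.002,0,0],"spin": 0},
  ],
)

```text
clock: 4.05
position: [0.5027, -0.1788, 0.1102]
ee_rot: [0.008, 0.752, 0.66, -0.003]
contact_force: [-3.2, -23.3, -0.2]
width: -0.0003
```

```bash
python3 go.py
```

```text
t 4.05 pos [ 0.5027 -0.1788  0.1102] phi 82.53 tiltz [ 0.006 -0.017 -1.   ] F [ -3.2 -23.3  -0.2] M [-3.45  0.37 -0.05] w -0.3 q [-0.46  0.31  1.79 -0.01  1.03 -0.33]
stand-frame [ 0.0038 -0.0233]
```

Force jumped to 23 N with no movement, so the head is at its stop. I back off, rise and look at the shaft.

servo_tool(
  increments=[
    {"slide": [-0.02,0,0],"spin": 0},
    {"slide": [-0.03,0,0],"spin": 0},
    {"slide": [0,0,-0.045],"spin": 0},
    {"slide": [0,0,-0.045],"spin": 0},
    {"slide": [0,0,-0.01],"spin": 0},
    {"slide": [0,0,0],"spin": 0},
    {"slide": [0,0,0],"spin": 0},
    {"slide": [0,0,0],"spin": 0},
  ],
  hand=1,
)

```text
clock: 4.85
position: [0.4924, -0.2196, 0.2057]
ee_rot: [-0.002, 0.753, 0.658, -0.0]
contact_force: [-0.2, -0.6, 0.1]
width: 0.0853
```

```bash
python3 go.py
python3 - <<'E'
from h import *
st=manip.get_state(); im=eyes.get_image('wrist')
cv2.imwrite('pics/w4.png',im); np.save('w4.npy',np.r_[st['position'],st['ee_rot']])
for lab,P in [('top@est',(.502,-.1552,.143)),('sh',(.502,-.1552,.095))]: print(lab,proj('wrist',P,st))
cv2.imwrite('pics/tt4.png',eyes.get_image('top'))
E
```

```text
t 4.85 pos [ 0.4924 -0.2196  0.2057] phi 82.34 tiltz [-0.003  0.002 -1.   ] F [-0.2 -0.6  0.1] M [ 0.05 -0.07 -0.  ] w 85.3 q [-0.55  0.24  1.62  0.    1.28 -0.42]
stand-frame [-0.001  -0.0651]
top@est [[325.55920021 122.20983984]]
sh [[325.23323225 120.95920409]]
```

View pics/w4.png

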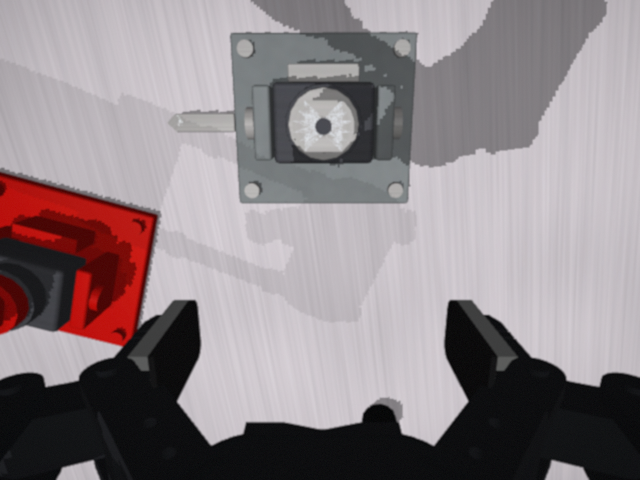

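Run:
```python
from h import *
im=cv2.imread('pics/w4.png'); crop(im,270,75,380,175,7,'w4c.png'); crop(im,160,25,430,210,2.9,'w4d.png')
```

```text
(no output)
```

View pics/w4c.png

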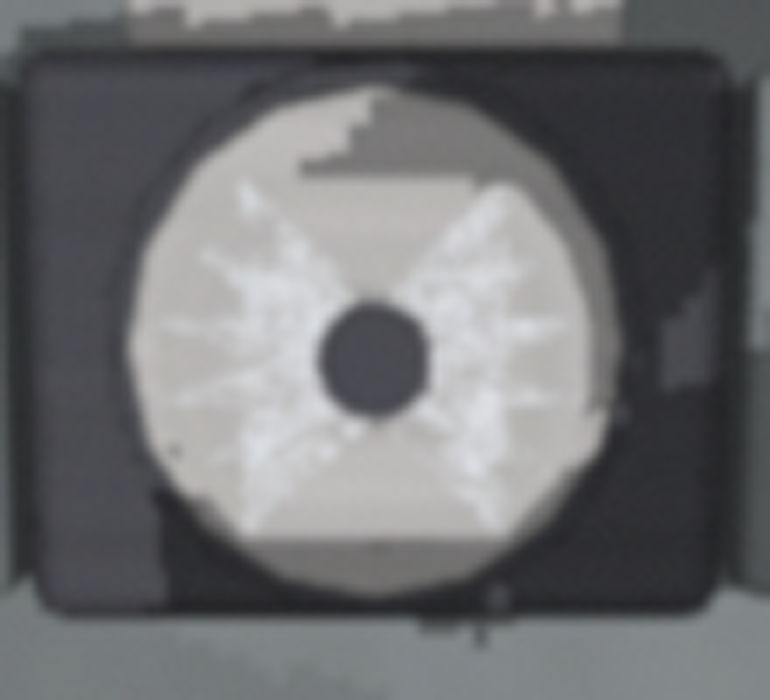

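View pics/w4d.png

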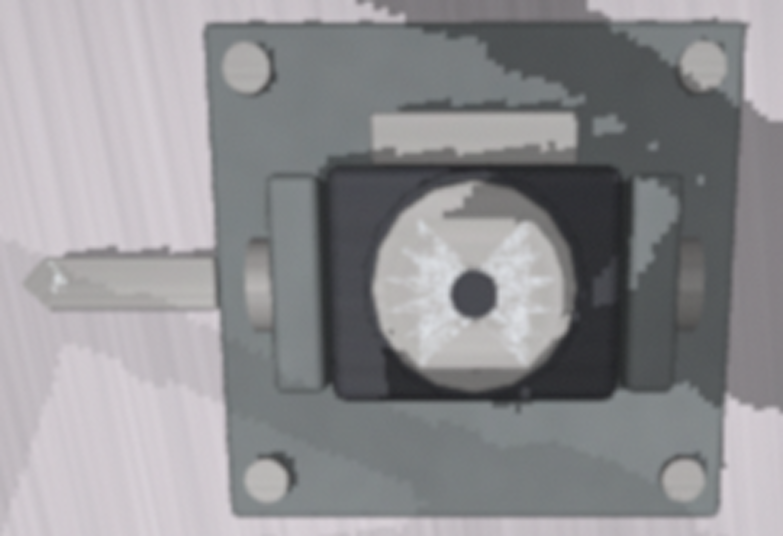

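The shaft end shows two straight edges, at crop rows 175 and 540 and level in the picture. So the flats seem to face the stand's ±y, about 90° off the pointer. I'll refit the stand pose from this view, then feel.

```bash
cat > fit2.py <<'E'
from fit import *
v=np.load('w4.npy'); st={'position':v[:3],'ee_rot':v[3:]}
D=lambda u,v:(160+(u+.5)/2.9-.5,25+(v+.5)/2.9-.5)
C=lambda u,v:(270+(u+.5)/7-.5,75+(v+.5)/7-.5)
o=[(D(205,22),(.07,.065,.012)),(D(745,22),(.07,-.065,.012)),(D(720,515),(.07,-.065,.012)),(D(232,515),(-.07,-.065,.012))]
# image: left = pointer (-x); image up = +y
o=[(D(205,22),(-.07,.065,.012)),(D(745,22),(.07,.065,.012)),(D(720,515),(.07,-.065,.012)),(D(232,515),(-.07,-.065,.012)),(D(25,284),(-.123,0,.010)),(C(375,358),(0,0,.143))]
f=lambda p:np.concatenate([proj('wrist',W(p,P),st)[0]-uv for uv,P in o])
r=least_squares(f,[.5,-.155,-.13]);print(r.x,r.fun.round(1))
print('shaft top',ray('wrist',C(375,358),.143,st))
g=lambda p:np.concatenate([proj('wrist',W(p,(P[0],P[1],P[2]+p[3])),st)[0]-uv for uv,P in o])
r=least_squares(g,[.5,-.155,-.13,0]);print(r.x,r.fun.round(1))
E
python3 fit2.py
```

```text
[ 0.50073116 -0.15687084 -0.13217755] [-1.3 -0.8  1.5 -1.3  0.5  1.1 -0.6  1.3 -0.5 -0.3  0.3  0.4]
shaft top [ 0.50063942 -0.15665247  0.143     ]
[ 0.50058204 -0.15680267 -0.1322189  -0.00337081] [-0.5  0.1  0.3 -0.5 -0.5  0.2 -0.   0.4  0.9 -0.4 -0.1  0.2]
```

```bash
sed -i 's/S=np.array.*/S=np.array([.5007,-.1565]);a=-.1322/' go.py; python3 go.py .5007 -.1565 .104 82.43
```

```text
t 4.95 pos [ 0.4927 -0.2199  0.2057] phi 82.34 tiltz [-0.003  0.002 -1.   ] F [ 0.2  0.2 -0.1] M [ 0.   -0.01  0.  ] w 85.4 q [-0.55  0.24  1.62  0.    1.28 -0.42]
stand-frame [ 0.0004 -0.0639]
slide now-axes [ 0.0639 -0.0005  0.1017] spin -0.09
slide after-spin axes [ 0.0639 -0.0004  0.1017]
```

servo_tool(
  increments=[
    {"slide": [0.032,0,0],"spin": 0},
    {"slide": [0.032,0,0],"spin": 0},
    {"slide": [0,0,0.04],"spin": 0},
    {"slide": [0,0,0.04],"spin": 0},
    {"slide": [0,0,0.021],"spin": 0},
    {"slide": [0,0,0],"spin": 0},
    {"slide": [0,0,0],"spin": 0},
  ],
)

```text
clock: 5.65
position: [0.502, -0.1572, 0.1059]
ee_rot: [-0.001, 0.753, 0.658, -0.0]
contact_force: [0.2, -0.1, -0.5]
width: 0.085
```

servo_tool(
  increments=[
    {"slide": [0,0,0],"spin": 0},
    {"slide": [0,0,0],"spin": 0},
    {"slide": [0,0,0],"spin": 0},
    {"slide": [0,0,0],"spin": 0},
    {"slide": [0,0,0],"spin": 0},
    {"slide": [0,0,0],"spin": 0},
    {"slide": [0,0,0],"spin": 0},
  ],
  hand=0,
  newtons=20,
)

```text
clock: 6.35
position: [0.5011, -0.1573, 0.1072]
ee_rot: [-0.0, 0.753, 0.658, -0.001]
contact_force: [-3.3, -0.8, 5.0]
width: 0.0291
```

```bash
python3 go.py .5007 -.1565 .104 82.43
python3 - <<'E'
from h import *
cv2.imwrite('pics/w5.png',eyes.get_image('wrist'))
E
```

```text
t 6.35 pos [ 0.5011 -0.1573  0.1072] phi 82.35 tiltz [-0.001 -0.    -1.   ] F [-3.3 -0.8  5. ] M [-0.03  0.51 -0.03] w 29.1 q [-0.44  0.3   1.8  -0.    1.04 -0.3 ]
stand-frame [ 0.0005 -0.0008]
slide now-axes [ 0.0007 -0.0005  0.0032] spin -0.08
slide after-spin axes [ 0.0008 -0.0005  0.0032]
```

View pics/w5.png

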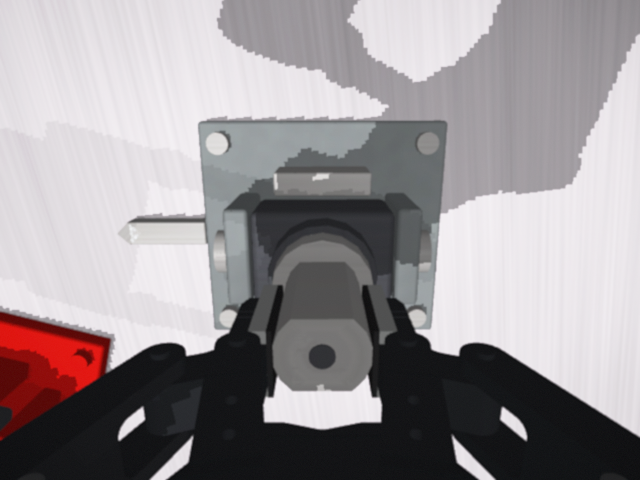

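Width is 29.1 mm here: round, as expected. Next I open, turn 90° and feel across the seen flats.

servo_tool(
  increments=[
    {"slide": [0,0,0],"spin": 0},
    {"slide": [0,0,0],"spin": 0},
    {"slide": [0,0,0],"spin": 0},
    {"slide": [0,0,0],"spin": -8},
    {"slide": [0,0,0],"spin": -8},
    {"slide": [0,0,0],"spin": -8},
    {"slide": [0,0,0],"spin": -8},
    {"slide": [0,0,0],"spin": -8},
  ],
  hand=1,
)

```text
clock: 7.2
position: [0.5021, -0.1572, 0.1062]
ee_rot: [0.0, 0.48, 0.877, 0.0]
contact_force: [0.3, 0.2, 0.8]
width: 0.0856
```

servo_tool(
  increments=[
    {"slide": [0,0,0],"spin": -8},
    {"slide": [0,0,0],"spin": -8},
    {"slide": [0,0,0],"spin": -8},
    {"slide": [0,0,0],"spin": -8},
    {"slide": [0,0,0],"spin": -8},
    {"slide": [0,0,0],"spin": -8},
    {"slide": [0,0,0],"spin": -2},
    {"slide": [0,0,0],"spin": 0},
  ],
)

```text
clock: 8.0
position: [0.5021, -0.1573, 0.1062]
ee_rot: [0.0, 0.067, 0.998, -0.0]
contact_force: [-0.1, -0.0, 0.5]
width: 0.0857
```

```bash
python3 go.py .5007 -.1565 .106 172.43
```

```text
t 8.0 pos [ 0.5021 -0.1573  0.1062] phi 172.32 tiltz [ 0. -0. -1.] F [-0.1 -0.   0.5] M [-0.01 -0.    0.  ] w 85.7 q [-0.44  0.31  1.8  -0.    1.04 -1.87]
stand-frame [ 0.0015 -0.0006]
slide now-axes [0.0015 0.0006 0.0002] spin -0.11
slide after-spin axes [0.0015 0.0006 0.0002]
```

servo_tool(
  increments=[
    {"slide": [0.001,0.002,0],"spin": 0},
    {"slide": [0,0,0],"spin": 0},
    {"slide": [0,0,0],"spin": 0},
    {"slide": [0,0,0],"spin": 0},
    {"slide": [0,0,0],"spin": 0},
    {"slide": [0,0,0],"spin": 0},
    {"slide": [0,0,0],"spin": 0},
    {"slide": [0,0,0],"spin": 0},
  ],
  hand=0,
  newtons=40,
)

```text
clock: 8.8
position: [0.5013, -0.1555, 0.1065]
ee_rot: [0.0, 0.067, 0.998, -0.0]
contact_force: [-2.3, -2.5, 2.6]
width: 0.0235
```

```bash
python3 go.py .5007 -.1565 .106 172.43
python3 - <<'E'
from h import *
cv2.imwrite('pics/w6.png',eyes.get_image('wrist'))
E
```

```text
t 8.8 pos [ 0.5013 -0.1555  0.1065] phi 172.34 tiltz [ 0.    -0.001 -1.   ] F [-2.3 -2.5  2.6] M [-0.28  0.17  0.08] w 23.5 q [-0.43  0.3   1.8  -0.    1.04 -1.87]
stand-frame [0.0004 0.001 ]
slide now-axes [ 0.0004 -0.001   0.0005] spin -0.09
slide after-spin axes [ 0.0004 -0.001   0.0005]
```

View pics/w6.png

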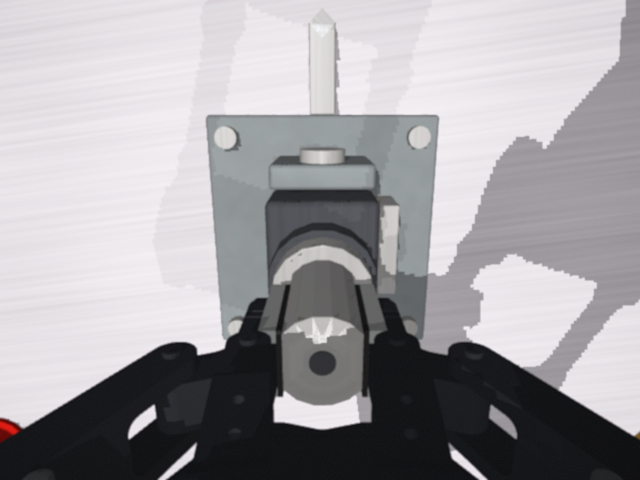

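Width is 23.5 mm: square on the flats. Now I turn the shaft +90°, towards the pointer.

servo_tool(
  increments=[
    {"slide": [0,0,0],"spin": 5},
    {"slide": [0,0,0],"spin": 7},
    {"slide": [0,0,0],"spin": 7},
    {"slide": [0,0,0],"spin": 7},
    {"slide": [0,0,0],"spin": 7},
    {"slide": [0,0,0],"spin": 7},
    {"slide": [0,0,0],"spin": 7},
    {"slide": [0,0,0],"spin": 7},
  ],
)

```text
clock: 9.65
position: [0.5013, -0.1555, 0.1065]
ee_rot: [0.0, 0.515, 0.857, -0.0]
contact_force: [-1.4, -2.9, 2.6]
width: 0.0237
```

servo_tool(
  increments=[
    {"slide": [0,0,0],"spin": 7},
    {"slide": [0,0,0],"spin": 7},
    {"slide": [0,0,0],"spin": 7},
    {"slide": [0,0,0],"spin": 7},
    {"slide": [0,0,0],"spin": 6},
    {"slide": [0,0,0],"spin": 2},
    {"slide": [0,0,0],"spin": 0},
    {"slide": [0,0,0],"spin": 0},
  ],
)

```text
clock: 10.45
position: [0.5013, -0.1555, 0.1065]
ee_rot: [0.0, 0.753, 0.658, -0.0]
contact_force: [-1.5, -3.0, 2.2]
width: 0.0237
```

```bash
python3 go.py .5007 -.1565 .106 82.43
python3 - <<'E'
from h import *
cv2.imwrite('pics/w7.png',eyes.get_image('wrist'))
E
```

```text
t 10.45 pos [ 0.5013 -0.1555  0.1065] phi 82.36 tiltz [ 0.    -0.001 -1.   ] F [-1.5 -3.   2.2] M [-0.49  0.25 -0.1 ] w 23.7 q [-0.43  0.3   1.8  -0.    1.04 -0.3 ]
stand-frame [0.0005 0.0011]
slide now-axes [-0.0011 -0.0005  0.0005] spin -0.07
slide after-spin axes [-0.0011 -0.0005  0.0005]
```

View pics/w7.png

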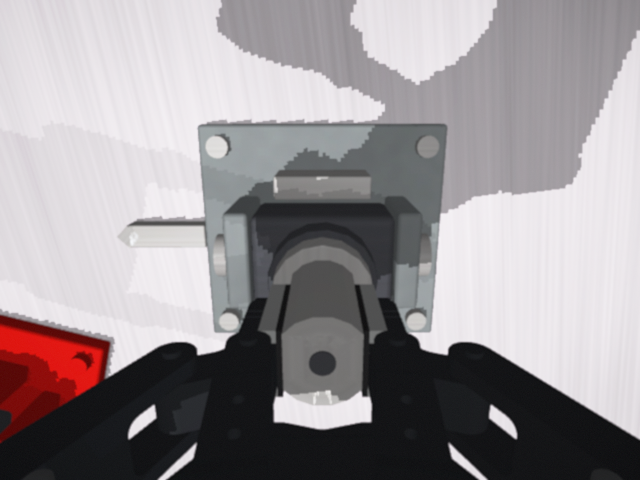

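The flats are square in the jaws, which line up with the pointer (jaw axis 0.07° from the estimate). I release, rise and go to the collar.

servo_tool(
  increments=[
    {"slide": [0,0,0],"spin": 0},
    {"slide": [0,0,0],"spin": 0},
    {"slide": [0,0,0],"spin": 0},
    {"slide": [0,0,-0.03],"spin": 0},
    {"slide": [0,0,-0.045],"spin": 0},
    {"slide": [0,0,-0.035],"spin": 0},
    {"slide": [-0.03,0,0],"spin": 0},
    {"slide": [-0.03,0,0],"spin": 0},
  ],
  hand=1,
)

```text
clock: 11.3
position: [0.4942, -0.2147, 0.2181]
ee_rot: [0.002, 0.752, 0.659, 0.001]
contact_force: [-0.0, -0.7, -1.5]
width: 0.0859
```

servo_tool(
  increments=[
    {"slide": [0,0,0],"spin": 0},
    {"slide": [0,0,0],"spin": 0},
  ],
)

```text
clock: 11.5
position: [0.4931, -0.2144, 0.2159]
ee_rot: [-0.001, 0.753, 0.658, 0.0]
contact_force: [0.1, 0.8, 0.1]
width: 0.0856
```

```bash
python3 go.py .484 .189 .2 144.5
python3 - <<'E'
from h import *
st=manip.get_state(); im=eyes.get_image('wrist'); np.save('w8.npy',np.r_[st['position'],st['ee_rot']])
cv2.imwrite('pics/w8.png',im); crop(im,160,25,430,210,2.9,'w8d.png')
E
```

```text
t 11.5 pos [ 0.4931 -0.2144  0.2159] phi 82.26 tiltz [-0.     0.001 -1.   ] F [0.1 0.8 0.1] M [ 0.01 -0.02  0.02] w 85.6 q [-0.54  0.23  1.61  0.    1.3  -0.41]
stand-frame [ 0.0001 -0.0584]
slide now-axes [ 0.3985 -0.0633  0.0159] spin -62.24
slide after-spin axes [0.2416 0.3231 0.0159]
```

View pics/w8d.png

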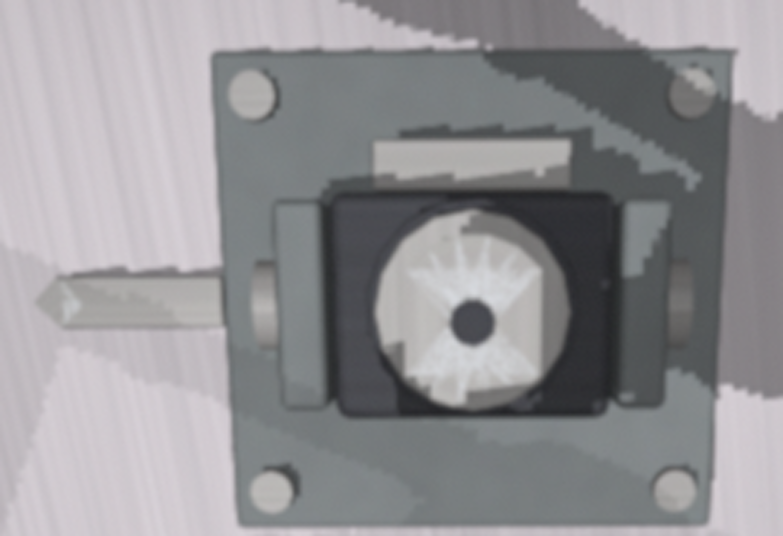

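The flats now face left and right in the picture (edges at crop x≈407 and 542), towards the pointer, and the head is upright. On to the collar.

servo_tool(
  increments=[
    {"slide": [0.048,-0.008,0],"spin": 0},
    {"slide": [0.048,-0.008,0],"spin": 0},
    {"slide": [0.048,-0.008,0],"spin": 0},
    {"slide": [0.048,-0.008,0],"spin": 0},
    {"slide": [0.048,-0.008,0],"spin": 0},
    {"slide": [0.048,-0.008,0],"spin": 0},
    {"slide": [0.048,-0.008,0],"spin": 0},
    {"slide": [0.04,-0.007,0],"spin": 0},
  ],
)

```text
clock: 12.35
position: [0.4796, 0.1701, 0.2162]
ee_rot: [-0.001, 0.752, 0.659, 0.0]
contact_force: [0.7, -0.3, -0.1]
width: 0.0856
```

servo_tool(
  increments=[
    {"slide": [0,0,0],"spin": -8},
    {"slide": [0,0,0],"spin": -8},
    {"slide": [0,0,0],"spin": -8},
    {"slide": [0,0,0],"spin": -8},
    {"slide": [0,0,0],"spin": -8},
    {"slide": [0,0,0],"spin": -8},
    {"slide": [0,0,0],"spin": -8},
    {"slide": [0,0,0],"spin": -6},
  ],
)

```text
clock: 13.15
position: [0.48, 0.1676, 0.216]
ee_rot: [-0.001, 0.303, 0.953, 0.0]
contact_force: [0.8, -0.7, -0.6]
width: 0.085
```

servo_tool(
  increments=[
    {"slide": [0,0,0],"spin": 0},
  ],
)

```text
clock: 13.25
position: [0.4801, 0.1675, 0.216]
ee_rot: [-0.001, 0.306, 0.952, 0.0]
contact_force: [0.4, 0.5, -0.1]
width: 0.0856
```

```bash
python3 go.py .484 .189 .2 144.5
python3 - <<'E'
from h import *
st=manip.get_state(); im=eyes.get_image('wrist'); np.save('w9.npy',np.r_[st['position'],st['ee_rot']])
cv2.imwrite('pics/w9.png',im)
E
```

```text
t 13.25 pos [0.4801 0.1675 0.216 ] phi 144.39 tiltz [-0.001  0.    -1.   ] F [ 0.4  0.5 -0.1] M [-0.   -0.03 -0.01] w 85.6 q [ 0.2   0.19  1.67  0.    1.29 -0.75]
stand-frame [-0.0631  0.3184]
slide now-axes [0.0094 0.0198 0.016 ] spin -0.11
slide after-spin axes [0.0093 0.0198 0.016 ]
```

View pics/w9.png

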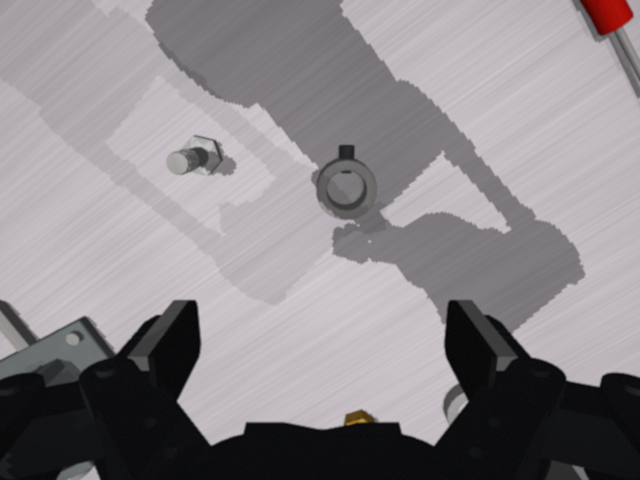

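The collar is at (347,188), with its screw straight up at (346,152), almost exactly along tool x.

Run:
```python
from h import *
im=cv2.imread('pics/w9.png'); crop(im,305,135,385,225,6,'w9c.png')
```

```text
(no output)
```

View pics/w9c.png

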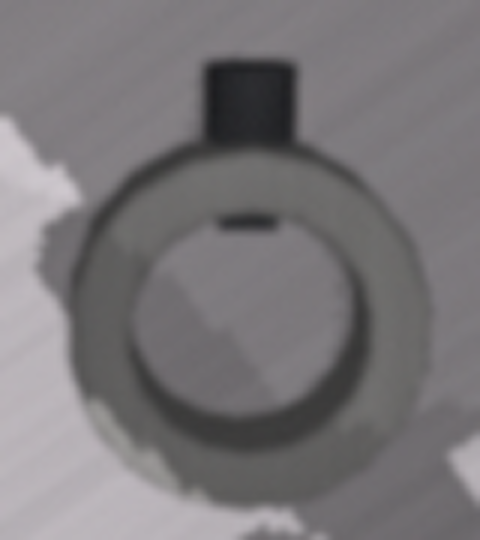

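```bash
python3 - <<'E'
from h import *
v=np.load('w9.npy'); st={'position':v[:3],'ee_rot':v[3:]}
C=lambda u,v:(305+(u+.5)/6-.5,135+(v+.5)/6-.5)
c=ray('wrist',C(252,330),.026,st); h=ray('wrist',C(251,62),.0195,st); print(c,h,np.linalg.norm((h-c)[:2]),np.degrees(np.arctan2(*(h-c)[1::-1])))
E
python3 go.py .4836 .189 .004 144.5
```

```text
[0.48118109 0.18905142 0.026     ] [0.45251978 0.20919141 0.0195    ] 0.0350298442778475 144.90470544157725
t 13.3 pos [0.4802 0.1673 0.216 ] phi 144.28 tiltz [-0.001  0.    -1.   ] F [-0.1  0.2  0.2] M [-0.    0.06  0.02] w 85.7 q [ 0.2   0.19  1.67  0.    1.29 -0.75]
stand-frame [-0.063   0.3183]
slide now-axes [0.0099 0.0196 0.212 ] spin -0.22
slide after-spin axes [0.0099 0.0196 0.212 ]
```

servo_tool(
  increments=[
    {"slide": [0.012,0.0185,0.03],"spin": -0.5},
    {"slide": [0,0,0.05],"spin": 0},
    {"slide": [0,0,0.05],"spin": 0},
    {"slide": [0,0,0.04],"spin": 0},
    {"slide": [0,0,0.02],"spin": 0},
    {"slide": [0,0,0.012],"spin": 0},
    {"slide": [0,0,0],"spin": 0},
    {"slide": [0,0,0],"spin": 0},
  ],
)

```text
clock: 14.1
position: [0.4829, 0.1889, 0.0151]
ee_rot: [0.001, 0.302, 0.953, 0.0]
contact_force: [-0.8, -0.6, 0.8]
width: 0.085
```

```bash
python3 go.py .4815 .1893 .002 144.9;  python3 - <<'E'
from h import *
st=manip.get_state(); im=eyes.get_image('wrist'); np.save('w10.npy',np.r_[st['position'],st['ee_rot']])
cv2.imwrite('pics/w10.png',im)
E
```

```text
t 14.1 pos [0.4829 0.1889 0.0151] phi 144.8 tiltz [ 0.002  0.    -1.   ] F [-0.8 -0.6  0.8] M [ 0.04 -0.04 -0.01] w 85.0 q [ 0.24  0.41  1.92 -0.    0.81 -0.72]
stand-frame [-0.0632  0.34  ]
slide now-axes [ 0.0014 -0.0004  0.0131] spin -0.1
slide after-spin axes [ 0.0014 -0.0004  0.0131]
```

View pics/w10.png

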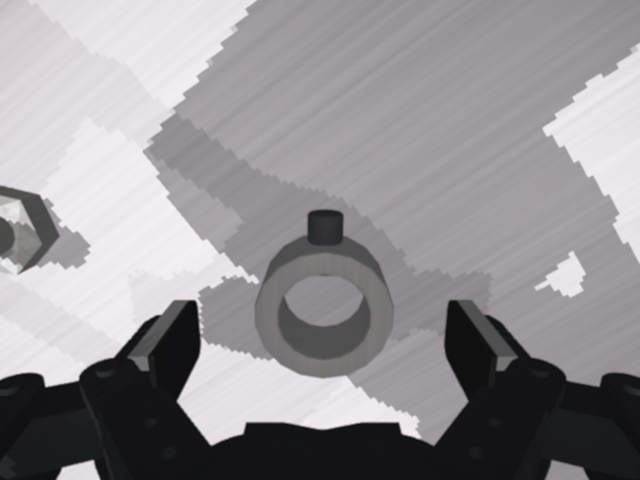

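The collar sits centred between the jaws at (324,315), screw pointing straight up. I check its fore-aft position from this view, then descend and grip.

Run:
```python
from h import *
v=np.load('w10.npy'); st={'position':v[:3],'ee_rot':v[3:]}
print(ray('wrist',(324,313),.026,st))
```

```text
[0.47982008 0.19004849 0.026     ]
```

servo_tool(
  increments=[
    {"slide": [0.001,0,0.012],"spin": 0},
    {"slide": [0,0,0],"spin": 0},
    {"slide": [0,0,0],"spin": 0},
  ],
)

```text
clock: 14.45
position: [0.4819, 0.1892, 0.0033]
ee_rot: [0.001, 0.302, 0.953, 0.0]
contact_force: [0.6, 0.9, -1.0]
width: 0.0854
```

servo_tool(
  increments=[
    {"slide": [0,0,0],"spin": 0},
    {"slide": [0,0,0],"spin": 0},
    {"slide": [0,0,0],"spin": 0},
    {"slide": [0,0,0],"spin": 0},
    {"slide": [0,0,0],"spin": 0},
    {"slide": [0,0,0],"spin": 0},
  ],
  hand=0,
  newtons=50,
)

```text
clock: 15.05
position: [0.4818, 0.1892, 0.0034]
ee_rot: [0.001, 0.302, 0.953, 0.0]
contact_force: [-2.3, -0.4, 7.2]
width: 0.0489
```

```bash
python3 go.py .4815 .1893 .002 144.9;  python3 - <<'E'
from h import *
st=manip.get_state(); im=eyes.get_image('wrist'); np.save('w11.npy',np.r_[st['position'],st['ee_rot']])
cv2.imwrite('pics/w11.png',im)
E
```

```text
t 15.05 pos [0.4818 0.1892 0.0034] phi 144.82 tiltz [ 0.001  0.    -1.   ] F [-2.3 -0.4  7.2] M [-0.05  0.16  0.03] w 48.9 q [ 0.24  0.43  1.94 -0.    0.78 -0.72]
stand-frame [-0.0643  0.3402]
slide now-axes [ 0.0003 -0.0001  0.0014] spin -0.08
slide after-spin axes [ 0.0003 -0.0001  0.0014]
```

View pics/w11.png

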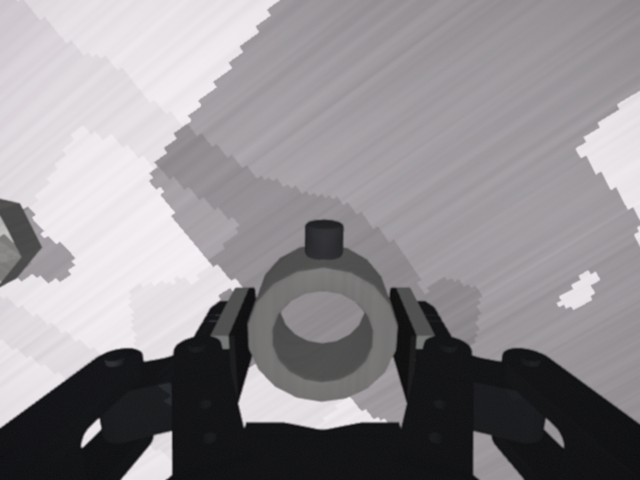

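Run:
```python
from h import *
im=cv2.imread('pics/w11.png'); crop(im,235,205,410,415,2.8,'w11c.png')
c=eyes.calibration('wrist');H=c['hand_eye']
def tool(uv,z):
    d=H[:3,:3]@np.array([(uv[0]-c['cx'])/c['fx'],(uv[1]-c['cy'])/c['fy'],1]); o=H[:3,3]; return o+d*(z-o[2])/d[2]
print('shaft',tool((322,363),-.0365),'collar',tool((322,334.5),-.0226))
```

```text
shaft [ 6.56477664e-05 -1.43604495e-03 -3.65000000e-02] collar [ 0.00141524 -0.0014496  -0.0226    ]
```

View pics/w11c.png

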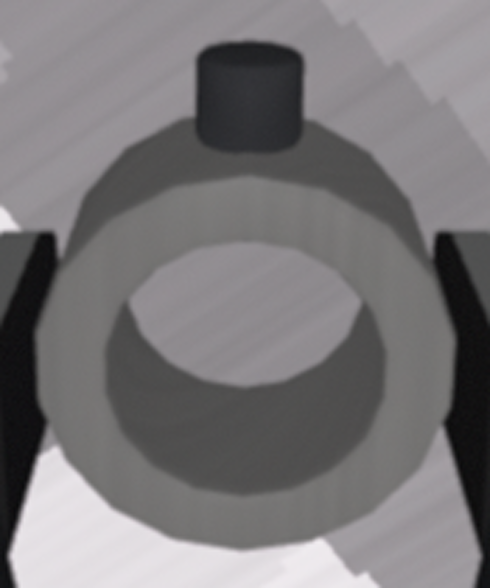

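servo_tool(
  increments=[
    {"slide": [0,0,-0.02],"spin": 0},
    {"slide": [0,0,-0.04],"spin": 0},
    {"slide": [0,0,-0.045],"spin": 0},
    {"slide": [0,0,-0.045],"spin": 0},
    {"slide": [0,0,-0.04],"spin": -6.9},
    {"slide": [0,0,0],"spin": -6.9},
    {"slide": [0,0,0],"spin": -6.9},
    {"slide": [0,0,0],"spin": -6.9},
  ],
)

```text
clock: 15.9
position: [0.4808, 0.1889, 0.1925]
ee_rot: [-0.0, 0.064, 0.998, -0.0]
contact_force: [-0.2, 0.2, -2.1]
width: 0.049
```

```bash
python3 go.py .5026 -.1557 .17 172.43
```

```text
t 15.9 pos [0.4808 0.1889 0.1925] phi 172.71 tiltz [-0. -0. -1.] F [-0.2  0.2 -2.1] M [-0.06  0.02  0.03] w 49.0 q [ 0.24  0.21  1.69 -0.    1.24 -1.2 ]
stand-frame [-0.0653  0.3398]
slide now-axes [-0.0654 -0.3391  0.0225] spin 0.28
slide after-spin axes [-0.067  -0.3387  0.0225]
```

Force -2.1 N matches the collar's weight. Moving over the stand.

servo_tool(
  increments=[
    {"slide": [-0.008,-0.042,0],"spin": 0},
    {"slide": [-0.009,-0.047,0],"spin": 0},
    {"slide": [-0.009,-0.047,0],"spin": 0},
    {"slide": [-0.009,-0.047,0],"spin": 0},
    {"slide": [-0.009,-0.047,0],"spin": 0},
    {"slide": [-0.009,-0.047,0],"spin": 0},
    {"slide": [-0.009,-0.042,0],"spin": 0},
    {"slide": [-0.004,-0.02,0],"spin": 0},
  ],
)

```text
clock: 16.7
position: [0.5018, -0.1595, 0.192]
ee_rot: [-0.0, 0.068, 0.998, -0.001]
contact_force: [-0.2, 0.1, -2.1]
width: 0.0489
```

servo_tool(
  increments=[
    {"slide": [0,0,0],"spin": 0.2},
    {"slide": [0,0,0],"spin": 0},
    {"slide": [0,0,0],"spin": 0},
  ],
)

```text
clock: 17.0
position: [0.5015, -0.1544, 0.192]
ee_rot: [-0.001, 0.067, 0.998, 0.001]
contact_force: [0.3, 1.0, -2.5]
width: 0.0487
```

```bash
python3 go.py .5026 -.1557 .17 172.43;  python3 - <<'E'
from h import *
im=eyes.get_image('wrist')
cv2.imwrite('pics/w12.png',im)
E
```

```text
t 17.0 pos [ 0.5015 -0.1544  0.192 ] phi 172.28 tiltz [-0.001  0.001 -1.   ] F [ 0.3  1.  -2.5] M [ 0.03 -0.04 -0.03] w 48.7 q [-0.43  0.23  1.67  0.    1.24 -1.87]
stand-frame [0.0005 0.0022]
slide now-axes [-0.0013 -0.0012  0.022 ] spin -0.15
slide after-spin axes [-0.0013 -0.0012  0.022 ]
```

View pics/w12.png

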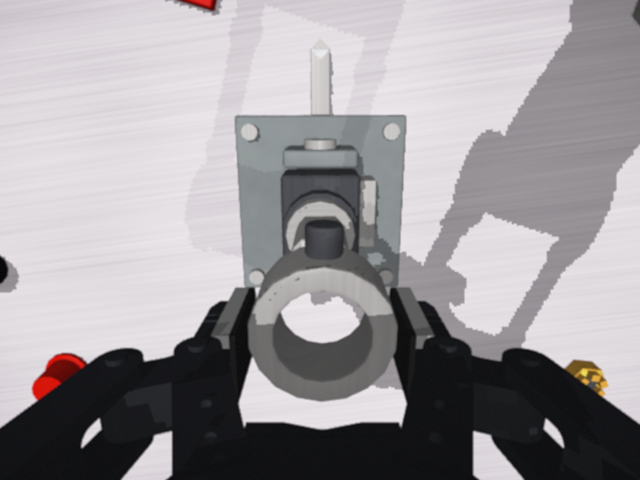

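Screw and pointer line up at column ≈322. I fine-adjust, then descend slowly, watching the force.

servo_tool(
  increments=[
    {"slide": [-0.0013,-0.0012,0],"spin": -0.1},
    {"slide": [0,0,0.015],"spin": 0},
    {"slide": [0,0,0.015],"spin": 0},
    {"slide": [0,0,0],"spin": 0},
    {"slide": [0,0,0],"spin": 0},
  ],
)

```text
clock: 17.55
position: [0.5032, -0.1565, 0.1625]
ee_rot: [-0.0, 0.066, 0.998, 0.0]
contact_force: [-0.0, 0.1, -1.6]
width: 0.0488
```

```bash
python3 go.py .5026 -.1557 .14 172.43;  python3 - <<'E'
from h import *
im=eyes.get_image('wrist')
crop(im,230,200,420,420,2.7,'w13.png'); crop(eyes.get_image('side'),285,120,395,220,6,'s13.png')
E
```

```text
t 17.55 pos [ 0.5032 -0.1565  0.1625] phi 172.39 tiltz [-0.  0. -1.] F [-0.   0.1 -1.6] M [-0.01 -0.04  0.01] w 48.8 q [-0.43  0.25  1.72 -0.    1.17 -1.87]
stand-frame [0.0025 0.0003]
slide now-axes [0.0007 0.0007 0.0225] spin -0.04
slide after-spin axes [0.0007 0.0007 0.0225]
```

View pics/w13.png

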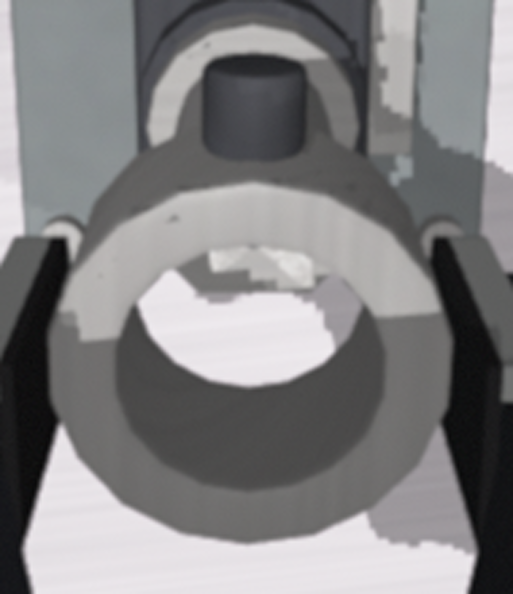

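View pics/s13.png

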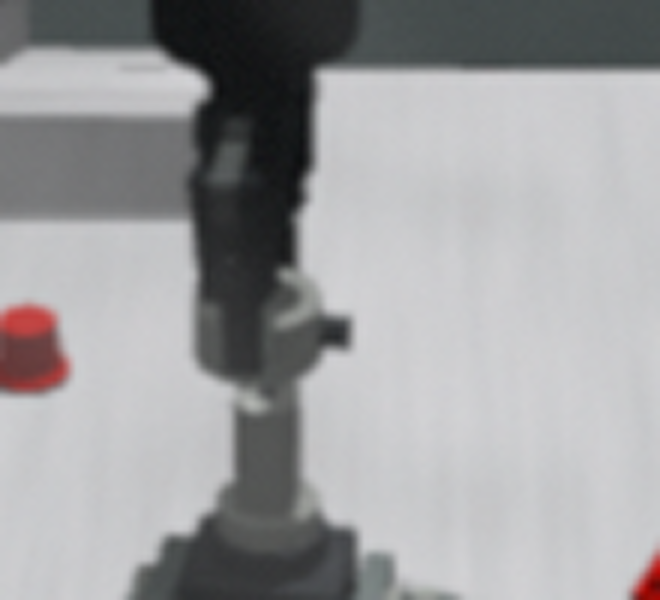

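The shaft's end shows in the bore, slightly high of centre because of the view angle. I make the planned 0.7 mm correction and lower in steps.

servo_tool(
  increments=[
    {"slide": [0.0008,0.0006,0],"spin": 0},
    {"slide": [0,0,0.006],"spin": 0},
    {"slide": [0,0,0.004],"spin": 0},
    {"slide": [0,0,0.004],"spin": 0},
    {"slide": [0,0,0],"spin": 0},
  ],
)

```text
clock: 18.15
position: [0.5019, -0.1561, 0.1474]
ee_rot: [-0.001, 0.067, 0.998, 0.0]
contact_force: [-0.2, -0.2, -1.9]
width: 0.0488
```

```bash
python3 go.py .5026 -.1557 .14 172.43;  python3 - <<'E'
from h import *
im=eyes.get_image('wrist')
crop(im,230,200,420,420,2.7,'w14.png')
E
```

```text
t 18.15 pos [ 0.5019 -0.1561  0.1474] phi 172.32 tiltz [-0.002  0.001 -1.   ] F [-0.2 -0.2 -1.9] M [ 0.03 -0.03  0.02] w 48.8 q [-0.43  0.27  1.74 -0.    1.14 -1.87]
stand-frame [0.0011 0.0005]
slide now-axes [-0.0007  0.0005  0.0074] spin -0.11
slide after-spin axes [-0.0007  0.0005  0.0074]
```

View pics/w14.png

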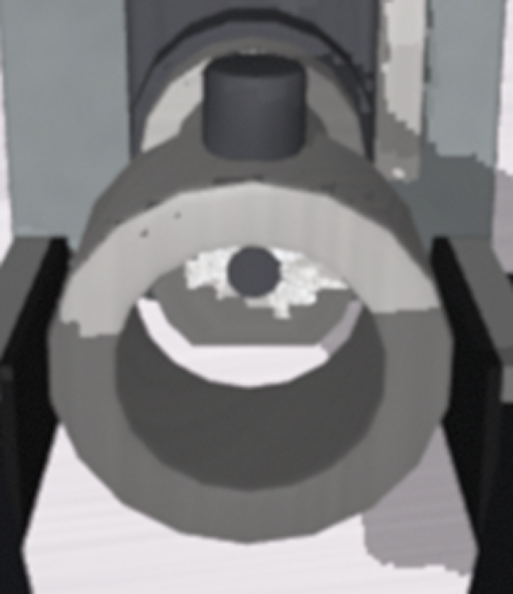

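Run:
```python
from h import *
c=eyes.calibration('wrist');H=c['hand_eye']
def tool(uv,z):
    d=H[:3,:3]@np.array([(uv[0]-c['cx'])/c['fx'],(uv[1]-c['cy'])/c['fy'],1]); o=H[:3,3]; return (o+d*(z-o[2])/d[2]).round(4)
C=lambda u,v:(230+(u+.5)/2.7-.5,200+(v+.5)/2.7-.5)
for z in (.0034,.0044): print(z,'bore c',tool(C(250,386),z)+[.016,0,0],'hole',tool(C(254,271),.0044),'flat c',tool(C(254,345),.0044)+[.012,0,0])
print('top outer',tool(C(250,183),-.0226),tool(C(250,542),-.0226),'bore top', tool(C(250,490),-.0226)+[.016,0,0], 'l/r',tool(C(50,345),-.0226),tool(C(452,345),-.0226))
```

```text
0.0034 bore c [-0.0003 -0.0013  0.0034] hole [ 0.0015 -0.0007  0.0044] flat c [ 0.0018 -0.0007  0.0044]
0.0044 bore c [-0.0009 -0.0013  0.0044] hole [ 0.0015 -0.0007  0.0044] flat c [ 0.0018 -0.0007  0.0044]
top outer [ 0.0251 -0.0013 -0.0226] [-0.0229 -0.0013 -0.0226] bore top [ 0.0007 -0.0013 -0.0226] l/r [ 0.0046 -0.025  -0.0226] [ 0.0046  0.0227 -0.0226]
```

The measurements put the shaft about +1.1 mm in x and +0.6 mm in y from the collar axis. Correcting, then lowering carefully.

servo_tool(
  increments=[
    {"slide": [0.001,0.0006,0],"spin": 0},
    {"slide": [0,0,0.002],"spin": 0},
    {"slide": [0,0,0.002],"spin": 0},
    {"slide": [0,0,0.002],"spin": 0},
  ],
)

```text
clock: 18.6
position: [0.5015, -0.1556, 0.1422]
ee_rot: [0.0, 0.067, 0.998, -0.0]
contact_force: [0.5, 1.2, -1.4]
width: 0.0489
```

```bash
python3 go.py .501 -.1555 .14 172.43
```

```text
t 18.6 pos [ 0.5015 -0.1556  0.1422] phi 172.33 tiltz [ 0. -0. -1.] F [ 0.5  1.2 -1.4] M [ 0.05  0.02 -0.01] w 48.9 q [-0.43  0.27  1.75 -0.    1.12 -1.87]
stand-frame [0.0007 0.001 ]
slide now-axes [0.0005 0.0001 0.0022] spin -0.1
slide after-spin axes [0.0005 0.0001 0.0022]
```

No resistance, and the collar is 4 mm onto the shaft. The screw tip reaches the shaft end at about z 0.134; continuing in small steps.

servo_tool(
  increments=[
    {"slide": [0,0,0.003],"spin": 0},
    {"slide": [0,0,0.003],"spin": 0},
    {"slide": [0,0,0.002],"spin": 0},
    {"slide": [0,0,0.002],"spin": 0},
  ],
)

```text
clock: 19.0
position: [0.5014, -0.1556, 0.132]
ee_rot: [-0.0, 0.067, 0.998, 0.0]
contact_force: [-0.3, -0.3, -1.2]
width: 0.0488
```

servo_tool(
  increments=[
    {"slide": [0,0,0.002],"spin": 0},
    {"slide": [0,0,0.002],"spin": 0},
    {"slide": [0,0,0.002],"spin": 0},
  ],
)

```text
clock: 19.3
position: [0.5015, -0.1556, 0.1261]
ee_rot: [0.0, 0.067, 0.998, -0.0]
contact_force: [0.8, -0.1, -2.3]
width: 0.0488
```

```bash
python3 go.py .501 -.1555 .0984 172.43;  python3 - <<'E'
from h import *
im=eyes.get_image('wrist')
crop(im,230,200,420,420,2.7,'w15.png')
E
```

```text
t 19.3 pos [ 0.5015 -0.1556  0.1261] phi 172.33 tiltz [ 0. -0. -1.] F [ 0.8 -0.1 -2.3] M [0.02 0.01 0.01] w 48.8 q [-0.43  0.28  1.77 -0.    1.08 -1.87]
stand-frame [0.0007 0.001 ]
slide now-axes [0.0005 0.0001 0.0277] spin -0.1
slide after-spin axes [0.0005 0.0001 0.0277]
```

View pics/w15.png

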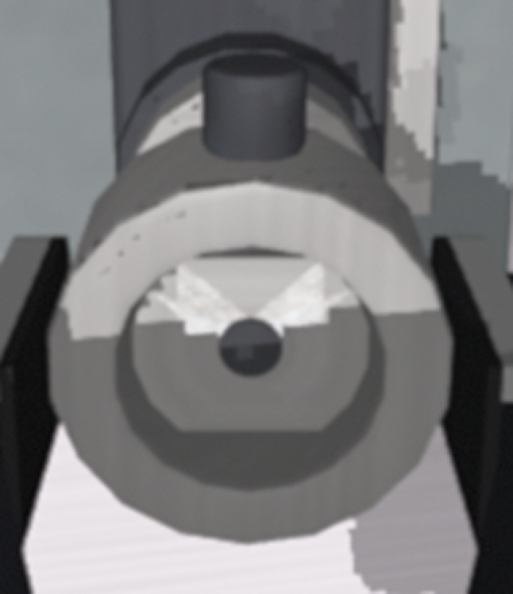

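The shaft sits centred in the bore, the screw tip passes along the flat, and there is no contact force. On down to the shoulder.

servo_tool(
  increments=[
    {"slide": [0,0,0.004],"spin": 0},
    {"slide": [0,0,0.005],"spin": 0},
    {"slide": [0,0,0.005],"spin": 0},
    {"slide": [0,0,0.005],"spin": 0},
    {"slide": [0,0,0.004],"spin": 0},
    {"slide": [0,0,0.001],"spin": 0},
  ],
)

```text
clock: 19.95
position: [0.5011, -0.1555, 0.1016]
ee_rot: [-0.001, 0.067, 0.998, 0.0]
contact_force: [-0.1, 0.4, -2.4]
width: 0.0489
```

servo_tool(
  increments=[
    {"slide": [0,0,0.002],"spin": 0},
    {"slide": [0,0,0.002],"spin": 0},
  ],
)

```text
clock: 20.15
position: [0.5017, -0.1557, 0.0983]
ee_rot: [0.0, 0.067, 0.998, -0.0]
contact_force: [-0.6, 0.7, 9.0]
width: 0.0489
```

servo_tool(
  increments=[
    {"slide": [0,0,0.001],"spin": 0},
    {"slide": [0,0,0],"spin": 0},
  ],
)

```text
clock: 20.35
position: [0.5017, -0.1557, 0.0983]
ee_rot: [0.0, 0.067, 0.998, -0.0]
contact_force: [-1.5, 0.0, 4.3]
width: 0.0488
```

```bash
python3 go.py .501 -.1555 .0984 172.43
```

```text
t 20.35 pos [ 0.5017 -0.1557  0.0983] phi 172.33 tiltz [ 0.001 -0.    -1.   ] F [-1.5  0.   4.3] M [0.17 0.3  0.03] w 48.8 q [-0.43  0.31  1.81 -0.    1.02 -1.87]
stand-frame [0.0009 0.0009]
slide now-axes [ 0.0007  0.0001 -0.0001] spin -0.1
slide after-spin axes [ 0.0007  0.0001 -0.0001]
```

servo_tool(
  increments=[
    {"slide": [0,0.001,0.001],"spin": 0},
    {"slide": [0,0.001,0.001],"spin": 0},
    {"slide": [0,0,0],"spin": 0},
    {"slide": [0,0,0],"spin": 0},
  ],
)

```text
clock: 20.75
position: [0.5018, -0.1557, 0.0982]
ee_rot: [0.001, 0.066, 0.998, -0.002]
contact_force: [-6.3, -2.6, 16.6]
width: 0.049
```

```bash
python3 go.py .501 -.1555 .0984 172.43;  python3 - <<'E'
from h import *
im=eyes.get_image('wrist'); cv2.imwrite('pics/w16.png',im)
crop(eyes.get_image('side'),285,140,395,260,5,'s16.png'); crop(eyes.get_image('top'),330,200,430,310,5,'t16.png')
E
```

```text
t 20.75 pos [ 0.5018 -0.1557  0.0982] phi 172.39 tiltz [ 0.001 -0.005 -1.   ] F [-6.3 -2.6 16.6] M [-0.39  1.   -0.03] w 49.0 q [-0.43  0.31  1.81 -0.    1.01 -1.87]
stand-frame [0.001 0.001]
slide now-axes [ 0.0008  0.0001 -0.0002] spin -0.04
slide after-spin axes [ 0.0008  0.0001 -0.0002]
```

View pics/w16.png

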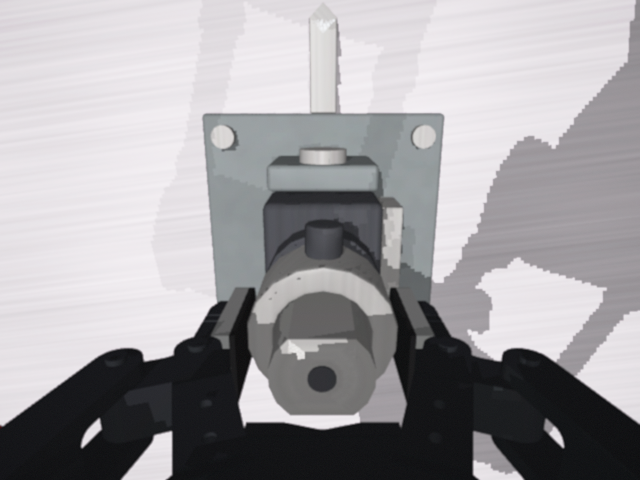

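View pics/s16.png

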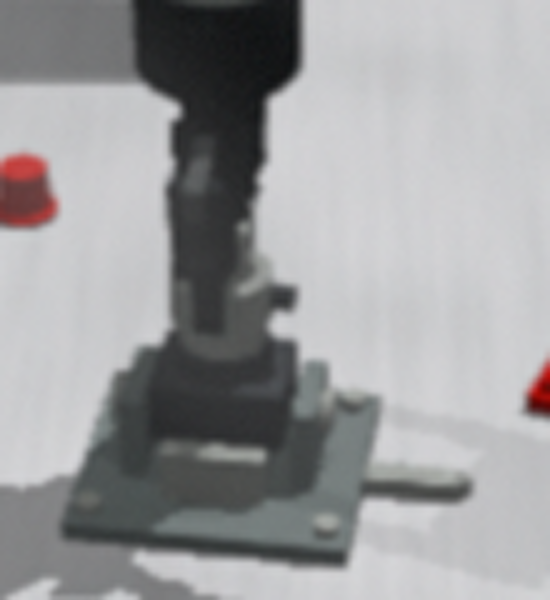

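The pictures show the collar down on the flange, with its screw (wrist (323,240)) in line with the pointer (322,60). The shaft stands upright out of the bore. Pressing down with 17 N gives no further travel, at z 0.098 where seating was predicted. I hand in while holding the grip.

Run:
```python
from rig import manip
print(manip.sign_off())
```

```text
the job is handed in; nothing more can be done
None
```

The collar is fully down on the shoulder with its set screw on a flat and facing the pointer. The arm still grips it, and I handed the job in at about 21 s.

- **Head:** I pushed the spindle head up until it met its stop. The force rose to 23 N with no further movement. In the last wrist and side pictures it still looks upright.
- **Flats:** Gripping the shaft read 29.1 mm on the round and 23.5 mm square on the flats. I turned the shaft 90° in the grip, and the next picture showed a flat facing the pointer.
- **Collar:** I gripped it with the screw square to the jaws and centred it over the shaft with two small corrections. It slid down with no contact force until the shoulder.
- **Last checks:** The collar stopped at TCP z 0.0983 m, against 0.0984 m predicted. About 17 N of downward push moved it no further. The tool was within 0.1° of the estimated pointer direction.

Two things did not go cleanly. My first move call was refused because it gave no spin. The camera estimates of the shaft axis disagreed by 1–2 mm, so I settled it by feeling with the gripper and by close wrist views. I did not plan any contact with the other parts, but I took no final picture of the whole bench.

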